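# Re-hang the component reel and fold its old hook away

## Robot

A 6-joint arm with a two-finger parallel gripper is mounted at the origin on the work surface. World frame = base frame: x ahead of the robot, y to its left, z up, the work surface at z = 0. Lengths are in mm, angles in rad, forces in N, time in s.
With the tool pointing down it reaches from about 350 to 975 mm from the base axis. Payload 7.1 kg.
Tool frame: the origin (TCP) lies at the very end of the fingers, on their centre line; the grasp point (between the pads) lies 19 mm behind it (ctrl.grasp_offset is the distance from the TCP to the grasp point, in mm); z points along the fingers, y is the line along which they close (so a half turn about z gives the same grasp; the last joint's range is limited). The gripper opens to 88 mm and grips with 3 to 60 N. Pads are 20 mm wide; open, the fingers measure 115 mm over their backs; the gripper's body (75 mm by 178 mm) begins 61 mm behind the grasp point.
Start: joints at [-1.315, 0.423, 1.63, -0, 1.089, -0.019], TCP at [169.615, -601.528, 222.675] pointing down, gripper open.
Joint ranges: [-3, 3], [-0.9, 2.11], [0.09, 2.58], [-1.31, 4.45], [0.11, 2.69], [-2.54, 2.54]. Speed limits (rad/s): [2.39, 2.39, 3.01, 3.14, 3.14, 3.14].

## Interface

Orientations are given as a rotation vector (axis times angle).
In Python, from workcell import ctrl, viewer, ticket, models gives the robot as it stands.
- The arm moves only by the tool play_rows, never from a script. Its arguments are lists of equal length, an entry for each row: "dp": the shift along the world's x, y, z in mm, a list of three; "yaw": the turn about the world's z in degrees. In form: {"dp": [[tx, ty, tz], ...], "yaw": [yaw, ...]}. A call has 1 to 8 rows; each row shifts and turns the commanded pose from where the row before left it; what a row does not reach is not made up. A row lasts 1/12 s, in which the tool goes at most 41.7 mm and 7.16 degrees, less where a joint would pass 70% of its speed; a pose out of reach is approached as far as the arm can. A call is refused whole if a number of a shift passes 41.7 or a number of a turn 7.16, either way. A call with a gripper value outside its range is refused whole. "gripper" is the closure, from 0 (fully open) to 1 (shut), set as the call begins (left out, the last holds). The fingers move at their own pace and stop on an object; the grip force is fixed at half the most. Time passes only in rows, so rows that do not move let the fingers close. It gives the time, the measured TCP pose, the force, the opening and the grip force at its end, in the units of the state.
- ctrl.get_obs(): the state, without advancing time (a new reading comes with each control period).
- viewer.get_image(name): name is "side" or "top" or "wrist"; returns a dict with "pixels" (480x640x3 uint8, red, green, blue), "range_z" (480x640 float32, mm along the optical axis (not along the pixel's ray), 0 where there is no reading), "fx", "fy", "cx", "cy" (pixels), "dist_coeffs" ([k1, k2, p1, p2, k3] as OpenCV has them; the pictures are not rectified), "T" (4x4, takes a point from camera to world coordinates); the wrist camera has in their place "hand_eye" (4x4, takes a point from camera to tool coordinates, whose origin is the TCP and whose axes are the flange's). Camera axes: x right, y up, looking along -z (the intrinsics and any distortion apply to the point x, -y, -z); pixel columns grow to the right and rows downward; lengths in mm; the calibration is good to about 2 mm. A picture is of the moment at which its call begins: read the wrist's pose just before it.
- ticket.close_job(): hands the job in; it is judged then, once.
Trained networks look in a picture, given as the dict that the camera call returned (one of the last four; its "shot" number tells which), for a name from the list of things; names that differ only in an ending like _2 or _b are one class to them, and where a whole thing is asked for, a point or a joint stands for the part that bears it (a point fixed in the world has none). Each returns a list of dicts, best first, with "conf" (0 to 1); they miss things now and then, are a little off and sometimes report something else, mostly with a low value. They report only what shows in the picture. A call takes as long as a camera call. They do not tell look-alikes from the thing itself.
- models.look_for(picture, name): "bbox" ([centre column, centre row, width, height] in pixels, round what is visible of it).
- models.landmark_of(picture, name): "location" ([column, row] in pixels: a listed point, or the origin of a listed thing).
The state is a dict: "t": time; "qpos": joint angles; "qvel": joint speeds; "joint_torque": joint torques, N m; "ee_pos": TCP position; "orientation": TCP orientation; "ft_force": force on the tool from outside, world axes, zero at the start; "moment": the same for the moment, N m; "width": finger opening in mm; "grasp_force": force on a finger pad.
Only numpy, scipy, OpenCV 4.12 (cv2) and the standard library are available. Lean on these libraries where they do the work, as an engineer would, in place of code of your own. Each camera call takes 0.05 s, during which the arm holds its last target. There are 200 camera calls.

## Task

On the bench rail, swing the folded hook down to its stop, move the component reel from the other hook onto it so that it hangs freely on the bar behind the upturned end, then fold the emptied hook up until it is fully home in its spring clip. The hooks are light and already bent a little up or down, so feel for where they really are, grip and press them lightly, set the reel down on the bar gently without letting it drop, and leave everything else on the bench where it is.

Things in the scene. Friction and masses are not known exactly. Their poses are not given: they have to be found in the camera images.
- hook_a: Folding hook on the robot side of the aluminium bench rail. Unfolded at the start, carrying the reel. Origin on its hinge axis, 170 mm above the bench; x straight into the rail (-x is outward), y along it, z up. Plate 30 wide, 26 below to 46 above the origin, face 12 mm behind it. Rail top 20 mm above the origin. Bracket, arm and clip are bent on the plate about y, up or down by 0 to 0.12 rad: not measured.
- hook_a_arm (a joint): Angle of hook_a's arm in its bracket: 0 = folded up on its hard stop, in the clip; 1.571 = out on its hard lower stop (square to folded; level if the bracket were not bent). Stiff friction hinge: 3 N at the tip to move it, stays where left. Spring clip 36 mm up the bar: from 0.23 to 0.11 rad, in or out, it takes some 5 N more; the arm must be pressed right home.
- hook_b: Folding hook on the robot side of the aluminium bench rail. Folded up and empty at the start, some 210 mm from hook_a, on either side. Origin on its hinge axis, 170 mm above the bench; x straight into the rail (-x is outward), y along it, z up. Plate 30 wide, 26 below to 46 above the origin, face 12 mm behind it. Rail top 20 mm above the origin. Bracket, arm and clip are bent on the plate about y by 0.07 to 0.17 rad: not measured.
- hook_b_arm (a joint): Angle of hook_b's arm in its bracket: 0 = folded up on its hard stop, in the clip; 1.571 = out on its hard lower stop (square to folded; level if the bracket were not bent). Stiff friction hinge: 3 N at the tip to move it, stays where left. Spring clip 36 mm up the bar: from 0.23 to 0.11 rad, in or out, it takes some 5 N more; the arm must be pressed right home.
- rail: Horizontal bar along y of 40 x 40 mm aluminium profile, 560 long, on posts. Origin on the bench under its middle; x away from the robot.
- hook_a_hinge (a point): Middle of hook_a's hinge axis (same point as its origin). Its arm: steel tube 8 mm thick, straight for 58 mm, then bent over the last 12 mm so that, arm out, its end rises 4 mm; rounded tip 74 mm from the hinge. Folded, the end stands free above plate and rail. Over 45 N in all, the squeeze of both jaws counted, harms it: pinch it with 15 N or less.
- hook_b_hinge (a point): Middle of hook_b's hinge axis (same point as its origin). Its arm is like that of hook_a.
- reel_center (a point): Hub centre of the hanging black component reel: stiff disc 178 mm across, 11 mm thick, 110 to 220 g, round hub hole 16 mm right through. Its x is the disc's axis, along the hook's bar. Hanging, the hole's top rests on the bar, so this point is 4 mm below the bar's axis there. Rim is free above for gripping across the 11 mm.
- spare_reel: Bystander: a like reel lying flat on the bench in front of the rail, 11 mm high. Origin under its centre.
- tray: Bystander: grey divided tray, 100 x 170 x 35 mm, on the bench under the rail. Origin under its centre.
- card: Bystander: circuit card with a black heat sink, 100 x 165 mm, 26 mm high, flat on the bench in front of the rail. Origin under its centre.
- flux: Bystander: small bottle, 38 mm thick, 85 mm high, standing outside the rail's left post. Origin under its centre.
- jar: Bystander: jar, 52 mm thick, 60 mm high, standing outside the rail's right post. Origin under its centre.
- driver: Bystander: screwdriver, 170 mm long, lying on the bench to the left. Origin under its middle.
- tweezers: Bystander: steel tweezers, 125 mm long, lying on the bench to the right. Origin under their middle.
Not all that is in view belongs to the job. Leave any blue look-alike of the part that bears reel_center alone.

How it is judged (in metres and radians):
On the way, in this order (a step that is already met when the one before it is completed fails the run):
1. the folded hook has been swung down to its stop (value of joint hook_b_arm above 1.54 rad), for 0.2 s.
2. the reel hangs on that hook and has been let go (x of reel_center in the frame of hook_b between -0.062 and -0.018 m and y of reel_center in the frame of hook_b between -0.012 and 0.012 m and z of reel_center in the frame of hook_b between -0.019 and 0.012 m and value of joint hook_b_arm above 1.54 rad and contact force between the fingers and reel below 0.05 N), for 0.2 s.
3. the emptied hook is folded flat in its clip (value of joint hook_a_arm below 0.06 rad), for 0.2 s.
At the end, for the whole second after the job is handed in: hook_b is down on its stop (joint above 1.54 rad) and the reel hangs still on its bar, its centre 18 to 62 mm out from the hinge, within 12 mm sideways and between 19 mm below and 12 mm above the hinge; hook_a is folded home in its clip (joint below 0.06 rad) (value of joint hook_a_arm below 0.06 rad and value of joint hook_b_arm above 1.54 rad and x of reel_center in the frame of hook_b between -0.062 and -0.018 m and y of reel_center in the frame of hook_b between -0.012 and 0.012 m and z of reel_center in the frame of hook_b between -0.019 and 0.012 m and linear speed of reel below 0.05 m/s); the robot touches nothing.
It fails at once if a hook is overloaded (more than 45 N on it, the squeeze of the jaws included) (contact force between any of hook_a, hook_b and anything else above 45 N).
It fails at once if the reel is pressed on a hook with more than 20 N (contact force between reel and hook_a above 20 N or contact force between reel and hook_b above 20 N).
It fails at once if a bystander is shifted by more than 20 mm (distance of any of spare_reel, tray, card, flux, jar, driver, tweezers from where it was at the start of the episode above 0.02 m).
It fails at once if the reel is dropped onto its new hook instead of being set down (y of reel_center in the frame of hook_b between -0.03 and 0.03 m and contact force between the fingers and reel below 0.05 N and linear speed of reel above 0.16 m/s).
It also fails if it takes over 72 s, if anything falls off the work surface, if the arm or the gripper's body presses on something with over 40 N, if the wrist force passes 120 N, or if a joint passes its speed limit or range.

## Working session

There is one attempt and no reset: what is moved stays moved. The work goes in short steps, Python scripts to look and compute and a tool call to move; the robot and the scene stay as the last step left them, time stands still between calls to the robot, and variables do not carry over. Pictures are saved under pics/ and viewed, at most 10 in all, crops included, and the job is handed in when it is done.

Besides the shell and the picture viewer there is one more tool, called after "Request:" in YAML: its name, and indented under it one key for each argument. play_rows: Moves the arm, as the interface text tells. Its arguments: {"type":"object","properties":{"dp":{"type":"array"},"yaw":{"type":"array"},"gripper":{"type":"number"}},"required":["dp","yaw"]}

```bash
ls; mkdir -p pics
cat > h.py <<'E'
import numpy as np, cv2
from scipy.spatial.transform import Rotation as R
from workcell import ctrl, viewer, ticket, models
def shot(name):
    o=ctrl.get_obs(); p=viewer.get_image(name)
    if name=="wrist":
        T=np.eye(4);T[:3,:3]=R.from_rotvec(o["orientation"]).as_matrix();T[:3,3]=o["ee_pos"]
        p["Tw"]=T@np.array(p["hand_eye"])
    else: p["Tw"]=np.array(p["T"])
    return p
def ray(p,uv):
    K=np.array([[p["fx"],0,p["cx"]],[0,p["fy"],p["cy"]],[0,0,1.]])
    x,y=cv2.undistortPoints(np.array([[uv]],float),K,np.array(p["dist_coeffs"],float))[0,0]
    d=p["Tw"][:3,:3]@np.array([x,-y,-1]); return p["Tw"][:3,3],d
def pt(p,uv,z=None):
    o,d=ray(p,uv)
    if z is None:
        u,v=int(round(uv[0])),int(round(uv[1])); z=p["range_z"][v,u]
    return o+d*z
def tri(a,b):
    A=np.zeros((3,3));c=np.zeros(3)
    for o,d in (a,b):
        d=d/np.linalg.norm(d);M=np.eye(3)-np.outer(d,d);A+=M;c+=M@o
    x=np.linalg.solve(A,c)
    return x,[np.linalg.norm(np.cross(x-o,d/np.linalg.norm(d))) for o,d in (a,b)]
def proj(p,X):
    Ti=np.linalg.inv(p["Tw"]);X=(Ti[:3,:3]@np.array(X).T+Ti[:3,3:4])
    K=np.array([[p["fx"],0,p["cx"]],[0,p["fy"],p["cy"]],[0,0,1.]])
    return cv2.projectPoints(np.array([X[0],-X[1],-X[2]]).T.copy(),np.zeros(3),np.zeros(3),K,np.array(p["dist_coeffs"],float))[0][:,0]
def cloud(p):
    v,u=np.mgrid[0:480,0:640]
    K=np.array([[p["fx"],0,p["cx"]],[0,p["fy"],p["cy"]],[0,0,1.]])
    q=cv2.undistortPoints(np.stack([u,v],-1).reshape(-1,1,2).astype(float),K,np.array(p["dist_coeffs"],float)).reshape(480,640,2)
    z=p["range_z"];P=np.stack([q[...,0]*z,-q[...,1]*z,-z],-1)
    W=P@p["Tw"][:3,:3].T+p["Tw"][:3,3];W[z==0]=np.nan;return W
def save(p,n,crop=None,s=1):
    im=p["pixels"][...,::-1]
    if crop: im=im[crop[1]:crop[3],crop[0]:crop[2]]
    cv2.imwrite("pics/"+n,cv2.resize(im,None,fx=s,fy=s,interpolation=cv2.INTER_CUBIC))
E
cat > a.py <<'E'
from h import *
np.set_printoptions(precision=1,suppress=True)
ims=[]
for n in("side","top"):
    p=shot(n);ims.append(p["pixels"]);print(n,p["Tw"])
    for k in("hook_a_hinge","hook_b_hinge","reel_center"):
        for r in models.landmark_of(p,k)[:4]: print(k,r,pt(p,r["location"]))
    for k in ("rail",):
        for r in models.landmark_of(p,k)[:1]: print(k,r,pt(p,r["location"]))
    for k in("hook_a","reel_center"):
        for r in models.look_for(p,k)[:4]: print(k,r)
cv2.imwrite("pics/1.png",cv2.resize(ims[0][...,::-1],(800,600)));cv2.imwrite("pics/2.png",cv2.resize(ims[1][...,::-1],(800,600)))
print(ctrl.get_obs())
E
python3 a.py
```

```text
pics
side [[  -0.7    0.5   -0.5 -172.5]
 [  -0.7   -0.5    0.5  719.8]
 [  -0.     0.7    0.7  955.6]
 [   0.     0.     0.     1. ]]
hook_a_hinge {'location': [269.9, 290.9], 'conf': 0.61} [504.3 180.1  10. ]
hook_a_hinge {'location': [239.9, 211.6], 'conf': 0.42} [594.8 170.9 200.6]
hook_b_hinge {'location': [302.0, 180.3], 'conf': 0.86} [-172.5  719.8  955.6]
reel_center {'location': [246.4, 218.7], 'conf': 0.85} [591.7 157.6 173.2]
reel_center {'location': [336.1, 386.5], 'conf': 0.83} [182.7 301.3  78.1]
reel_center {'location': [190.6, 409.9], 'conf': 0.71} [328.2 531.5 106.1]
reel_center {'location': [402.9, 238.5], 'conf': 0.68} [ 329.3 -102.9  100.4]
hook_a {'bbox': [301.6, 167.9, 13.2, 30.3], 'conf': 0.76}
hook_a {'bbox': [247.9, 218.7, 59.9, 72.2], 'conf': 0.72}
hook_a {'bbox': [256.7, 221.2, 13.8, 3.7], 'conf': 0.53}
reel_center {'bbox': [188.9, 409.3, 71.5, 77.4], 'conf': 0.91}
reel_center {'bbox': [400.4, 238.0, 58.8, 68.0], 'conf': 0.85}
reel_center {'bbox': [339.4, 383.6, 94.2, 58.1], 'conf': 0.78}
top [[  -0.     1.    -0.1  277.8]
 [  -1.    -0.     0.    68.5]
 [ 
[... 627 characters left out ...]
nf': 0.48}
hook_a {'bbox': [358.5, 170.0, 10.3, 15.8], 'conf': 0.46}
reel_center {'bbox': [133.7, 289.1, 22.8, 68.7], 'conf': 0.69}
reel_center {'bbox': [219.8, 354.9, 45.7, 53.9], 'conf': 0.68}
reel_center {'bbox': [277.9, 185.7, 74.4, 31.2], 'conf': 0.62}
reel_center {'bbox': [381.1, 287.9, 13.3, 63.9], 'conf': 0.6}
{'t': 0.7, 'qpos': array([-1.3,  0.4,  1.6,  0. ,  1.1, -0. ]), 'qvel': array([-0.,  0.,  0.,  0., -0.,  0.]), 'joint_torque': array([  0. , -54.4, -27.4,   0.1,   0. ,  -0. ]), 'ee_pos': array([ 169.6, -601.5,  222.7]), 'orientation': array([3.1, 0.4, 0. ]), 'ft_force': array([0.3, 0.1, 0.4]), 'moment': array([-0. ,  0. , -0.1]), 'grasp_force': 0.0, 'width': 87.64776426022931}
```

View pics/1.png

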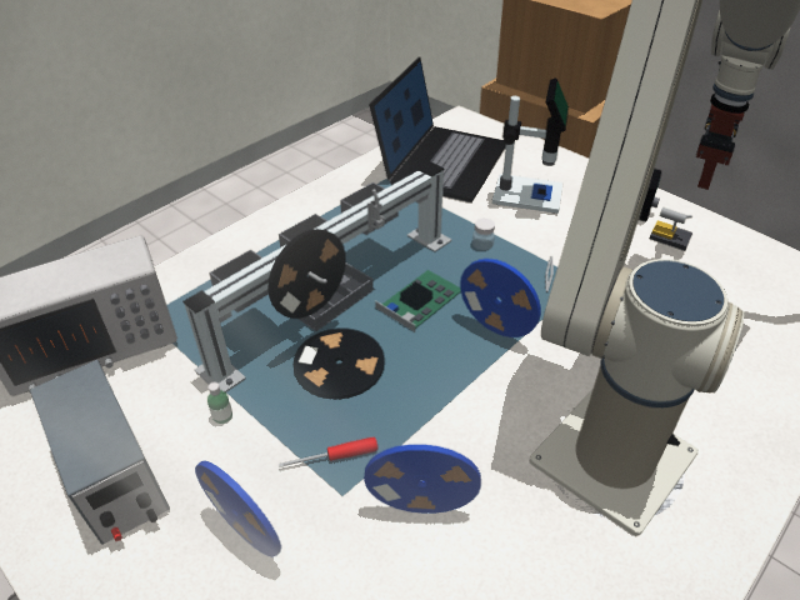

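View pics/2.png

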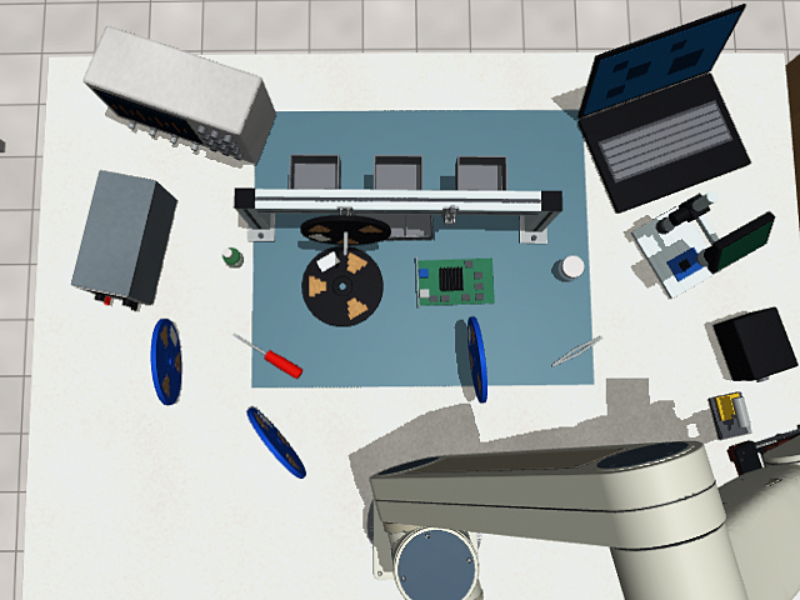

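Top: the black reel hangs on hook_a at (346,230) and the spare lies flat at (342,287). The blue ones at (167,362), (276,441) and (477,360) are look-alikes. In the side view, the hanging black reel is at (307,273) and folded hook_b at (375,205). The reel to move is therefore the black one on the rail.

```bash
cat > b.py <<'E'
from h import *
np.set_printoptions(precision=1,suppress=True)
p=shot("top");W=cloud(p).reshape(-1,3)
m=(abs(W[:,2]-190)<6)&(W[:,0]>560)&(W[:,0]<720)&(abs(W[:,1])<260)
P=W[m];print(len(P),np.median(P,0))
ys=np.arange(-200,260,40)
for y in ys:
    q=P[abs(P[:,1]-y)<8]; 
    if len(q)>3: print(y,len(q),q[:,0].min(),q[:,0].max(),np.median(q[:,2]))
s=shot("side")
print(p["hand_eye"] if "hand_eye" in p else "")
for n in ("hook_a_hinge","hook_b_hinge","reel_center"):
    a=[(r["location"],r["conf"]) for r in models.landmark_of(s,n)];b=[(r["location"],r["conf"]) for r in models.landmark_of(p,n)]
    for i in a:
        for j in b:
            x,e=tri(ray(s,i[0]),ray(p,j[0]))
            if max(e)<10: print(n,x,e,i[1],j[1])
print(viewer.get_image("wrist")["hand_eye"])
E
python3 b.py
```

```text
3379 [649.7  12.3 189.9]
-200 105 626.9097400524101 668.3238045672836 189.29908234991444
-160 103 626.9860564556357 668.0469102678887 189.32832566735237
-120 107 628.0436428766396 668.4380822312417 189.38957108320278
-80 102 628.6153571629161 668.3345571052589 190.29271513301865
-40 91 608.8877684267857 668.7673514937127 189.81851972348682
0 108 628.6836521539655 671.2929921655048 190.46486754801015
40 100 630.9607377024645 671.9811146094487 189.22765851071642
80 123 589.1149839978434 672.359451827406 189.63473899800442
120 118 589.2137457187764 672.728599993781 189.60271562901573
160 93 590.2849655531857 672.965997978483 190.58356484828983
200 120 589.8880585437682 672.4425446477435 189.85856012270062
240 103 591.6146736347284 673.3626936742987 190.47505336054678

hook_a_hinge [617.7 157.3 182.4] [np.float64(4.037931921746101), np.float64(4.037931921746221)] 0.54 0.47
hook_b_hinge [614.9 -50.5 169.3] [np.float64(0.08943644447881127), np.float64(0.08943644447875396)] 0.62 0.68
reel_center [176.8 299.   91. ] [np.float64(1.0347208129421555), np.float64(1.0347208129421095)] 0.93 0.94
reel_center [601.6 152.3 161.4] [np.float64(0.3914948218372764), np.float64(0.3914948218372258)] 0.82 0.93
reel_center [339.9 526.3  89.4] [np.float64(0.5095129999698622), np.float64(0.5095129999697223)] 0.72 0.87
[[   0.     1.     0.3   73.6]
 [   1.    -0.    -0.     0.6]
 [  -0.     0.3   -1.  -162. ]
 [   0.     0.     0.     1. ]]
```

Request:
play_rows:
  dp:
    - [0, 0, 40]
    - [0, 0, 40]
    - [0, 0, 40]
    - [20, 30, 20]
    - [30, 30, 0]
    - [30, 30, 0]
    - [30, 30, 0]
    - [30, 30, 0]
  yaw: [0, 0, 0, 0, 0, 0, 0, 0]
  gripper: 1

```text
t: 1.82
ee_pos: [308.3, -452.2, 363.1]
orientation: [3.111, 0.429, 0.001]
ft_force: [1.1, -0.8, -0.2]
width: 37.9
grasp_force: 0.0
```

Request:
play_rows:
  dp:
    - [26, 30, 0]
    - [26, 30, 0]
    - [26, 30, 0]
    - [26, 30, 0]
    - [26, 30, 0]
    - [26, 30, 0]
    - [20, 30, 0]
    - [20, 30, 0]
  yaw: [0, 0, 0, 0, 0, 0, 0, 0]

```text
t: 2.48
ee_pos: [504.4, -211.9, 362.8]
orientation: [3.112, 0.431, 0.0]
ft_force: [0.3, 0.1, 1.1]
width: 0.4
grasp_force: 0.0
```

Request:
play_rows:
  dp:
    - [0, 30, 0]
    - [0, 30, 0]
    - [0, 30, 0]
    - [0, 30, 0]
    - [0, 20, 0]
    - [0, 10, 0]
    - [0, 0, 0]
    - [0, 0, 0]
  yaw: [-4, -4, -4, -4.4, 0, 0, 0, 0]

```text
t: 3.15
ee_pos: [503.6, -63.9, 362.8]
orientation: [3.141, -0.016, 0.0]
ft_force: [0.3, 0.2, -1.4]
width: 0.6
grasp_force: 0.0
```

```bash
cat > c.py <<'E'
from h import *
import sys
np.set_printoptions(precision=1,suppress=True)
p=shot("wrist");o=ctrl.get_obs();print(o["ee_pos"],o["orientation"],o["qpos"]*57.3)
for k in("hook_a_hinge","reel_center"):
    for r in models.landmark_of(p,k)[:4]: print(k,r,pt(p,r["location"]))
for r in models.look_for(p,"hook_a")[:3]: print(r)
save(p,sys.argv[1]+".png",None,1.25)
import pickle;pickle.dump(p,open(sys.argv[1]+".pkl","wb"))
E
python3 c.py 3
```

```text
[503.6 -64.4 362.7] [ 3.1 -0.   0. ] [-8.6  6.  98.9 -0.  75.  82. ]
hook_a_hinge {'location': [67.4, 89.3], 'conf': 0.87} [615.3 153.6 176. ]
reel_center {'location': [76.3, 113.9], 'conf': 0.88} [592.2 124.8 214.2]
reel_center {'location': [64.4, 421.1], 'conf': 0.87} [105.3 373.5   0.1]
reel_center {'location': [324.0, 173.1], 'conf': 0.23} [520.7 -72.9  25.9]
{'bbox': [296.2, 73.2, 46.0, 46.8], 'conf': 0.67}
{'bbox': [54.5, 116.4, 85.1, 112.5], 'conf': 0.58}
```

View pics/3.png

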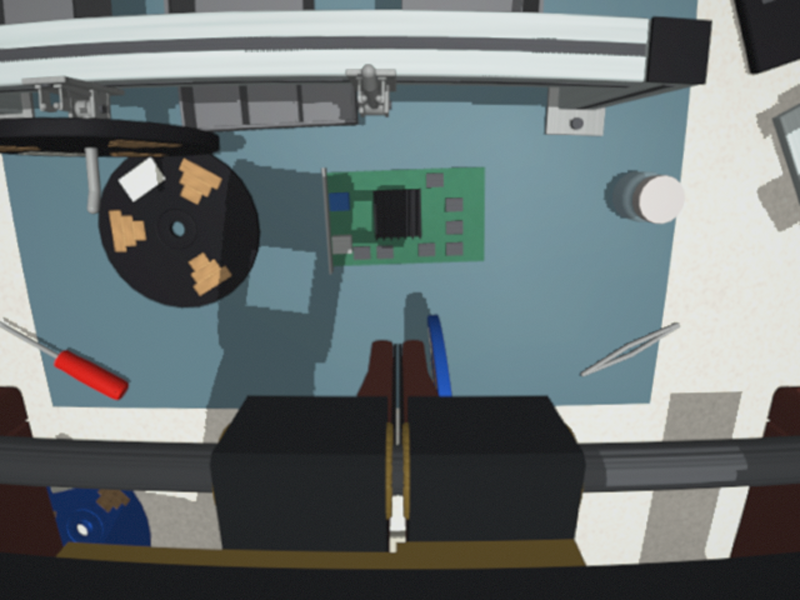

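Image shows hook_b's folded arm at (368,70) [800-wide], hook_a's bar end at (94,205) in front of the hanging black reel (100,135), and the card and spare below. Next I read the geometry from depth.

```bash
cat > d.py <<'E'
from h import *
import pickle
np.set_printoptions(precision=1,suppress=True,linewidth=150)
p=pickle.load(open("3.pkl","rb"));W=cloud(p)
W=W.reshape(-1,3);W=W[np.isfinite(W[:,0])]
def sl(y0,y1,zs,x0,x1,dz):
    for z in zs:
        q=W[(W[:,1]>y0)&(W[:,1]<y1)&(abs(W[:,2]-z)<dz)&(W[:,0]>x0)&(W[:,0]<x1)]
        if len(q):print(z,len(q),q.min(0),q.max(0),np.median(q,0))
print("B");sl(-85,-15,range(150,256,4),560,640,2)
print("A/reel");sl(60,250,range(150,264,4),520,625,2)
print("bar A");q=W[(W[:,1]>125)&(W[:,1]<185)&(W[:,2]>150)&(W[:,2]<200)&(W[:,0]<588)&(W[:,0]>530)]
for x in range(535,590,5):
    r=q[abs(q[:,0]-x)<2.5]
    if len(r):print(x,len(r),r[:,1].min(),r[:,1].max(),np.percentile(r[:,2],90))
E
python3 d.py
```

```text
B
150 9 [626.1 -79.6 148.5] [630.4 -36.2 151.8] [626.5 -62.5 151.3]
154 33 [626.  -84.9 152.1] [631.4 -18.1 156. ] [630.1 -69.7 153.5]
158 41 [626.1 -84.6 156. ] [631.3 -16.6 159.7] [630.2 -67.  157.7]
162 24 [607.  -63.5 160.2] [631.4 -15.2 163.9] [626.8 -36.8 161.6]
166 29 [606.8 -81.5 164. ] [630.6 -27.2 167.9] [629.6 -58.  166.8]
170 75 [607.4 -84.9 168.2] [630.8 -15.9 172. ] [621.3 -52.9 170.6]
174 170 [607.7 -84.6 172. ] [630.9 -15.5 175.9] [613.6 -53.1 173.7]
178 181 [608.2 -84.3 176. ] [630.8 -15.9 180. ] [618.8 -56.8 178.4]
182 63 [609.9 -80.8 180. ] [630.8 -15.7 183.9] [630.3 -46.8 182.1]
186 65 [612.4 -84.8 184.1] [639.  -15.5 188. ] [630.4 -50.2 186. ]
190 855 [611.8 -84.6 188. ] [640.  -15.3 191.9] [636.  -54.7 189.8]
194 27 [612.2 -65.3 192.1] [639.2 -36.5 195.7] [626.5 -52.5 194. ]
198 27 [612.6 -64.4 196.1] [627.6 -35.4 199.7] [624.5 -52.6 197.5]
202 33 [610.7 -64.5 200. ] [627.5 -37.9 203.9] [624.5 -52.8 202.4]
206 46 [610.5 -64.5 204. ] [627.6 -36.2 208. ] [614.  -50.1 206.5]
210 158 [610.9 -64.5 208.1] [627.7 -35.  212. ] [618.9 -52.2 210.5]
214 157 [611.2 -64.5 21
[... 2351 characters left out ...]
 553 [594.9 124.2 252. ] [606.7 159.5 256. ] [600.4 141.8 254.3]
258 52 [596.2 140.2 256. ] [605.7 155.7 257.8] [599.  152.6 256.4]
bar A
545 21 151.86546969289338 156.9400592771189 182.8542209025103
550 57 150.67964158736197 159.0326539460845 182.1743467405716
555 54 150.93504850837718 158.42156119600497 180.5154917814747
560 53 150.74902219073567 158.3821344716618 178.40902607242586
565 56 150.0511406477549 159.05663453722718 177.83973969084394
570 59 150.2872373249349 158.90794384642516 177.384566029176
575 51 150.75976975181027 158.97738631358283 177.12672313809128
580 55 150.59877316580207 158.0218321113585 177.0157982861699
585 59 150.2303297969956 158.33171331937416 176.34512882535068
```

hook_b: y ≈ -50, tip top z 244, back of tip x ≈ 628, hinge ≈ (615, 170), bent slightly upward. hook_a: bar y 154.5, hinge x ≈ 617, also bent up about 0.07. These match the stated heights. The chosen reel is black, x ≈ 595, top z 257.

Now I go behind hook_b's tip.

Request:
play_rows:
  dp:
    - [35, 4, 0]
    - [35, 4, 0]
    - [35, 4, 0]
    - [36, 2, 0]
    - [0, 0, -40]
    - [0, 0, -40]
    - [0, 0, 0]
    - [0, 0, 0]
  yaw: [0, 0, 0, 0, 0, 0, 0, 0]

```text
t: 4.02
ee_pos: [643.1, -50.4, 280.7]
orientation: [-3.141, 0.019, 0.009]
ft_force: [-1.6, 0.2, 1.4]
width: 0.4
grasp_force: 0.0
```

Request:
play_rows:
  dp:
    - [0, 0, -30]
    - [0, 0, -20]
    - [0, 0, -7]
    - [0, 0, 0]
    - [-4, 0, 0]
    - [-4, 0, 0]
    - [0, 0, 0]
  yaw: [0, 0, 0, 0, 0, 0, 0]

```text
t: 4.6
ee_pos: [637.5, -49.8, 228.2]
orientation: [3.141, -0.018, 0.007]
ft_force: [1.2, -0.3, 1.2]
width: 0.1
grasp_force: 0.6
```

Request:
play_rows:
  dp:
    - [-3, 0, 0]
    - [-3, 0, 0]
    - [-3, 0, 0]
    - [-3, 0, 0]
    - [-3, 0, 0]
  yaw: [0, 0, 0, 0, 0]

```text
t: 5.02
ee_pos: [622.8, -49.5, 227.6]
orientation: [-3.141, 0.018, -0.007]
ft_force: [2.2, 1.6, 2.6]
width: 0.3
grasp_force: 1.7
```

Request:
play_rows:
  dp:
    - [-3, 0, 0]
    - [-3, 0, 0]
    - [-4, 0, -2]
    - [-4, 0, -2]
    - [-5, 0, -3]
    - [-5, 0, -4]
  yaw: [0, 0, 0, 0, 0, 0]

```text
t: 5.52
ee_pos: [597.1, -49.8, 214.7]
orientation: [3.141, -0.018, 0.001]
ft_force: [2.6, 0.4, 5.7]
width: 0.4
grasp_force: 2.3
```

Following the arc and pushing the arm down.

Request:
play_rows:
  dp:
    - [-4, 0, -3]
    - [-4, 0, -4]
    - [-3, 0, -4]
    - [-3, 0, -5]
    - [-3, 0, -5]
    - [-2, 0, -4]
    - [0, 0, 0]
  yaw: [0, 0, 0, 0, 0, 0, 0]

```text
t: 6.1
ee_pos: [576.7, -49.7, 188.3]
orientation: [-3.141, 0.018, 0.005]
ft_force: [0.5, 0.8, 1.3]
width: 0.2
grasp_force: 0.6
```

Request:
play_rows:
  dp:
    - [-2, 0, -2]
    - [-1, 0, -2]
    - [0, 0, -1]
    - [0, 0, 0]
  yaw: [0, 0, 0, 0]

```text
t: 6.43
ee_pos: [575.4, -49.7, 184.5]
orientation: [3.141, -0.018, -0.0]
ft_force: [2.0, 0.4, 2.0]
width: 0.3
grasp_force: 1.4
```

Request:
play_rows:
  dp:
    - [0, 0, -1]
    - [0, 0, -1]
    - [0, 0, -1]
    - [0, 0, 0]
  yaw: [0, 0, 0, 0]

```text
t: 6.77
ee_pos: [574.9, -49.7, 181.3]
orientation: [-3.142, 0.018, 0.002]
ft_force: [-1.8, 0.1, 3.2]
width: 0.1
grasp_force: 1.7
```

Request:
play_rows:
  dp:
    - [0, 0, -1]
    - [0, 0, -1]
    - [0, 0, 0]
  yaw: [0, 0, 0]

```text
t: 7.02
ee_pos: [575.0, -49.7, 179.3]
orientation: [-3.141, 0.018, 0.002]
ft_force: [-2.4, -0.6, 3.1]
width: 0.6
grasp_force: 1.7
```

Request:
play_rows:
  dp:
    - [0, 0, -1]
    - [0, 0, 0]
  yaw: [0, 0]

```text
t: 7.18
ee_pos: [575.2, -49.7, 178.4]
orientation: [-3.142, 0.018, 0.001]
ft_force: [-2.3, -0.5, 3.6]
width: 0.4
grasp_force: 1.8
```

Request:
play_rows:
  dp:
    - [0, 0, -1]
    - [0, 0, 0]
  yaw: [0, 0]

```text
t: 7.35
ee_pos: [575.4, -49.7, 177.8]
orientation: [3.141, -0.018, -0.0]
ft_force: [-2.7, 0.2, 5.0]
width: 0.3
grasp_force: 3.0
```

Request:
play_rows:
  dp:
    - [0, 0, -1]
    - [0, 0, 0]
  yaw: [0, 0]

```text
t: 7.52
ee_pos: [575.5, -49.7, 177.4]
orientation: [3.141, -0.018, -0.0]
ft_force: [-5.0, -0.2, 11.4]
width: 0.4
grasp_force: 5.2
```

Request:
play_rows:
  dp:
    - [0, 0, -1]
    - [0, 0, 0]
    - [0, 0, 0]
  yaw: [0, 0, 0]

```text
t: 7.77
ee_pos: [575.5, -49.8, 177.0]
orientation: [3.141, -0.018, 0.0]
ft_force: [-7.0, -0.6, 15.8]
width: 0.2
grasp_force: 7.5
```

Request:
play_rows:
  dp:
    - [0, 0, 10]
    - [0, 0, 30]
    - [-20, 20, 40]
    - [-40, 40, 40]
    - [-40, 40, 30]
    - [-10, 40, 30]
    - [0, 30, 0]
    - [0, 0, 0]
  yaw: [0, 0, 0, 0, 0, 0, 0, 0]

```text
t: 8.43
ee_pos: [500.8, 84.1, 319.9]
orientation: [-3.139, 0.013, -0.008]
ft_force: [-0.8, 0.8, -0.7]
width: 0.2
grasp_force: 0.0
```

```bash
python3 c.py 4
cat > e.py <<'E'
from h import *
import pickle,sys
np.set_printoptions(precision=1,suppress=True,linewidth=150)
p=pickle.load(open(sys.argv[1]+".pkl","rb"));W=cloud(p)
W=W.reshape(-1,3);W=W[np.isfinite(W[:,0])]
for n,y0 in(("A",154),("B",-50)):
    print(n);q=W[(abs(W[:,1]-y0)<25)&(W[:,2]>150)&(W[:,2]<200)&(W[:,0]<612)&(W[:,0]>530)]
    for x in range(535,612,5):
        r=q[abs(q[:,0]-x)<2.5]
        if len(r):
            t=r[r[:,2]>r[:,2].max()-6];print(x,len(t),t[:,1].min(),t[:,1].max(),np.percentile(t[:,2],90))
q=W[(W[:,2]>235)&(W[:,2]<262)&(W[:,1]>60)&(W[:,1]<250)&(W[:,0]<612)]
for z in range(236,260,3):
    r=q[abs(q[:,2]-z)<1.5]
    if len(r):print(z,r.min(0),r.max(0))
E
python3 e.py 4
```

```text
[500.5  82.3 318.8] [-3.1  0.  -0. ] [  8.    8.  102.4   0.   69.5  98.4]
hook_a_hinge {'location': [492.7, 77.2], 'conf': 0.38} [612.3 -48.7 175.7]
reel_center {'location': [150.5, 450.1], 'conf': 0.98} [520.1 112.7 428.6]
reel_center {'location': [484.3, 337.1], 'conf': 0.92} [ 348.3 -102.2   96.5]
reel_center {'location': [224.7, 101.7], 'conf': 0.56} [592.5 144.9 212. ]
{'bbox': [215.6, 101.9, 72.1, 138.6], 'conf': 0.9}
{'bbox': [504.0, 106.2, 81.6, 132.7], 'conf': 0.56}
A
545 30 152.17012867286064 158.52826477203666 182.80384470669654
550 61 151.60248077340057 159.731233472363 182.65119994147295
555 68 151.8603640644522 158.88272360139518 180.9589155014477
560 73 151.29371515848405 159.10998981800364 178.88199212395887
565 71 151.39669962841634 158.8268976577446 177.76682382571562
570 63 151.57855798588383 159.58145466855171 177.78843802673282
575 77 151.60249148120056 159.45108339112022 177.47397579209857
580 76 151.34473767796666 158.91425649599984 176.79083556037972
585 64 151.06505038911058 158.5500896229135 176.75545563017326
590 72 129.03072355078064 178.3815677203758 198
[... 700 characters left out ...]
851289 176.93049762354377
590 76 -52.309193642250804 -44.789960294751495 176.52422201577684
595 77 -52.9028279764738 -44.53647770851282 176.34399630680144
600 69 -52.905405975498624 -44.473127141632204 175.7580233200976
605 66 -52.34194365727383 -45.092785425033824 175.3585277259249
610 103 -59.442942833911744 -39.27714780778979 179.9166911347467
236 [593.5  97.2 235. ] [606.1 212.5 237.5]
239 [593.8  98.9 237.5] [606.  209.4 240.5]
242 [594.  103.9 240.5] [606.3 205.8 243.5]
245 [594.2 107.2 243.5] [606.3 201.1 246.5]
248 [594.1 112.6 246.5] [606.5 196.5 249.5]
251 [594.4 119.6 249.5] [606.8 188.8 252.5]
254 [594.9 127.9 252.5] [606.6 181.2 255.5]
257 [595.7 138.2 255.5] [605.8 173.3 257.5]
```

View pics/4.png

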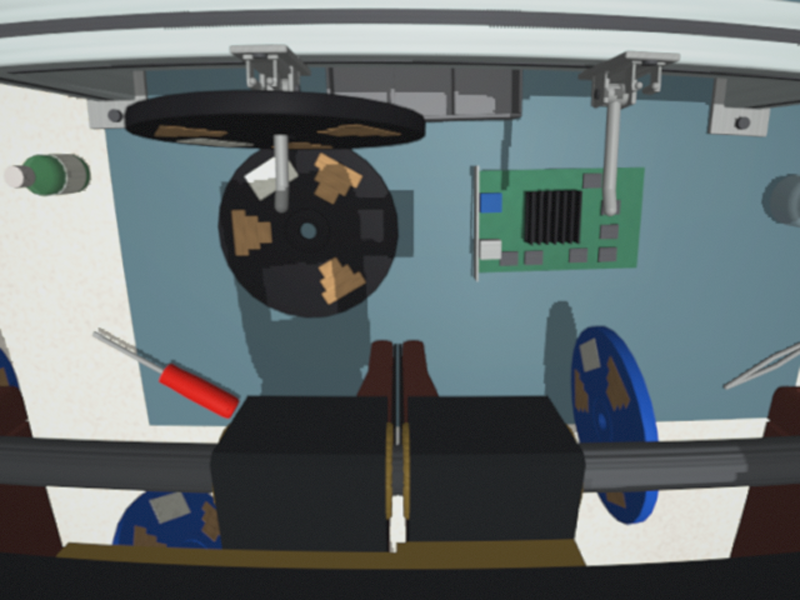

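hook_b is down (image: bar from (612,100) to (610,210)), on its stop by feel. hook_a's bar tip is at (281,205) in front of the black reel, whose rim is at (275,100). From A to B: dy = -204, dx ≈ -2.4, dz ≈ +0.5 at mid-bar. Now turning 90° and moving above the reel rim.

Request:
play_rows:
  dp:
    - [10, 7, 0]
    - [10, 7, 0]
    - [10, 7, 0]
    - [10, 7, 0]
    - [10, 7, 0]
    - [10, 7, 0]
    - [10, 7, 0]
    - [10, 7, 0]
  yaw: [6.9, 6.9, 6.9, 6.9, 6.9, 6.9, 6.9, 6.9]
  gripper: 0

```text
t: 9.3
ee_pos: [580.9, 134.9, 316.7]
orientation: [-2.789, -1.445, 0.003]
ft_force: [0.4, -0.2, 0.4]
width: 50.5
grasp_force: 0.0
```

Request:
play_rows:
  dp:
    - [10, 7, 0]
    - [10, 7, 0]
    - [0, 0, 0]
    - [0, 0, 0]
    - [0, 0, 0]
    - [0, 0, 0]
    - [0, 0, 0]
  yaw: [6.9, 6.9, 6.9, 6.9, 6.9, 0, 0]

```text
t: 9.88
ee_pos: [600.4, 148.9, 316.9]
orientation: [-2.245, -2.197, 0.002]
ft_force: [0.5, 0.4, -0.3]
width: 88.0
grasp_force: 0.0
```

Request:
play_rows:
  dp:
    - [0, 5, -20]
    - [0, 0.5, -20]
    - [0, 0, -20]
    - [0, 0, -15]
    - [0, 0, -10]
    - [0, 0, -4]
    - [0, 0, 0]
  yaw: [0.5, 0, 0, 0, 0, 0, 0]

```text
t: 10.47
ee_pos: [599.9, 155.1, 227.9]
orientation: [-2.232, -2.21, 0.002]
ft_force: [0.5, 0.5, -0.0]
width: 87.7
grasp_force: 0.0
```

Request:
play_rows:
  dp:
    - [0, 0, 0]
    - [0, 0, 0]
    - [0, 0, 0]
    - [0, 0, 0]
  yaw: [0, 0, 0, 0]
  gripper: 0.7

```text
t: 10.8
ee_pos: [600.6, 155.7, 229.7]
orientation: [2.23, 2.212, 0.002]
ft_force: [0.5, -0.5, -0.7]
width: 64.6
grasp_force: 0.0
```

Request:
play_rows:
  dp:
    - [0, 0, 0]
    - [0, 0, 0]
    - [0, 0, 0]
    - [0, 0, 0]
    - [0, 0, 0]
    - [0, 0, 0]
    - [0, 0, 0]
    - [0, 0, 0]
  yaw: [0, 0, 0, 0, 0, 0, 0, 0]
  gripper: 1

```text
t: 11.47
ee_pos: [600.0, 155.6, 228.7]
orientation: [-2.23, -2.212, 0.001]
ft_force: [-4.4, 0.9, -0.9]
width: 11.5
grasp_force: 25.1
```

Request:
play_rows:
  dp:
    - [0, 0, 0]
    - [0, 0, 0]
    - [0, 0, 0]
    - [0, 0, 0]
  yaw: [0, 0, 0, 0]

```text
t: 11.8
ee_pos: [600.2, 155.6, 228.7]
orientation: [-2.23, -2.213, 0.0]
ft_force: [0.2, -0.7, -0.2]
width: 11.0
grasp_force: 30.0
```

Request:
play_rows:
  dp:
    - [0, 0, 2]
    - [0, 0, 2]
    - [-5, 0, 0.3]
    - [-5, 0, 0.3]
    - [-5, 0, 0.4]
    - [-5, 0, 0.4]
    - [0, 0, 0]
  yaw: [0, 0, 0, 0, 0, 0, 0]

```text
t: 12.38
ee_pos: [578.9, 155.6, 234.2]
orientation: [-2.23, -2.212, 0.001]
ft_force: [0.9, 0.4, -1.9]
width: 10.8
grasp_force: 30.0
```

Request:
play_rows:
  dp:
    - [0, 0, 2]
    - [0, 0, 2]
    - [0, 0, 2]
    - [0, 0, 2]
    - [0, 0, 1]
    - [0, 0, 0]
  yaw: [0, 0, 0, 0, 0, 0]

```text
t: 12.88
ee_pos: [580.1, 155.6, 242.9]
orientation: [-2.23, -2.212, 0.001]
ft_force: [0.2, 0.0, -7.4]
width: 10.6
grasp_force: 30.0
```

Request:
play_rows:
  dp:
    - [0, 0, -2]
    - [0, 0, -2]
    - [-5, 0, 0.9]
    - [-5, 0, 0.9]
    - [-5, 0, 0.9]
    - [-5, 0, 1]
    - [0, 0, 0]
  yaw: [0, 0, 0, 0, 0, 0, 0]

```text
t: 13.47
ee_pos: [559.4, 155.7, 243.5]
orientation: [2.23, 2.213, 0.001]
ft_force: [0.2, -0.4, -2.0]
width: 11.2
grasp_force: 30.0
```

Request:
play_rows:
  dp:
    - [-5, 0, 1.5]
    - [-5, 0, 2]
    - [-5, 0, 2]
    - [0, 0, 0]
  yaw: [0, 0, 0, 0]

```text
t: 13.8
ee_pos: [544.1, 155.6, 248.7]
orientation: [-2.23, -2.212, 0.001]
ft_force: [-0.4, 0.4, -1.4]
width: 10.7
grasp_force: 30.0
```

Request:
play_rows:
  dp:
    - [-10, 0, 0]
    - [-10, 0, 0]
    - [-8, 0, 0]
    - [0, -20, 0]
    - [0, -30, 0]
    - [0, -30, 0]
    - [0, -30, 0]
    - [0, -30, 0]
  yaw: [0, 0, 0, 0, 0, 0, 0, 0]

```text
t: 14.47
ee_pos: [516.1, 14.7, 248.4]
orientation: [-2.229, -2.213, 0.0]
ft_force: [0.9, 0.1, -2.2]
width: 11.0
grasp_force: 30.0
```

Request:
play_rows:
  dp:
    - [0, -30, -2]
    - [0, -24, -2]
    - [0, -10, -2]
    - [0, 0, -2]
    - [0, 0, 0]
    - [0, 0, 0]
  yaw: [0, 0, 0, 0, 0, 0]

```text
t: 14.97
ee_pos: [516.9, -47.3, 240.2]
orientation: [-2.229, -2.213, -0.0]
ft_force: [-0.6, -0.9, -1.5]
width: 10.9
grasp_force: 30.0
```

```bash
cat > f.py <<'E'
from h import *
np.set_printoptions(precision=1,suppress=True,linewidth=150)
p=shot("wrist");o=ctrl.get_obs();print(o["ee_pos"],o["orientation"])
W=cloud(p).reshape(-1,3);W=W[np.isfinite(W[:,0])]
q=W[(W[:,0]>535)&(W[:,0]<606)&(abs(W[:,1]+48)<20)&(W[:,2]>150)&(W[:,2]<195)]
for x in range(537,606,6):
    r=q[abs(q[:,0]-x)<3]
    if len(r):print(x,len(r),r[:,1].min(),r[:,1].max(),r[:,2].max())
save(p,"5.png",None,1)
s=shot("side");Ws=cloud(s).reshape(-1,3);
save(s,"6.png",[200,100,400,280],3)
u=proj(s,np.array([[o["ee_pos"][0],o["ee_pos"][1],o["ee_pos"][2]-60.5],[541,-48.5,180]]));print((u-[200,100])*3)
v=Ws[(abs(Ws[:,0]-512)<15)&(abs(Ws[:,1]+48)<95)&(Ws[:,2]>80)&(Ws[:,2]<225)]
print(v.min(0),v.max(0))
E
python3 f.py
python3 - <<'E'
import cv2
E
cd pics; python3 -c "
import cv2,numpy as np
a=cv2.imread('5.png');b=cv2.imread('6.png');print(a.shape,b.shape)"
```

```text
[517.1 -47.2 240.3] [-2.2 -2.2 -0. ]
543 94 -51.48993267761842 -44.49038837524572 184.87797669068587
549 128 -51.8395611216959 -44.33836734745804 184.4057293240172
555 121 -52.16716223122878 -44.331387574334265 182.35116307945952
561 125 -52.37123969004286 -44.42931507746349 179.75962995976286
567 130 -52.58518134871729 -44.67149103446179 179.39885326823998
573 125 -51.95392363853204 -44.79084219815534 178.64476835030925
579 123 -52.25931866063126 -44.78674189473016 178.66033717992164
585 119 -52.536722001303836 -44.926766151168344 177.57385087447406
591 121 -52.933663531078274 -44.91641893735201 177.34432131059245
597 111 -52.99113896530549 -45.09126979468254 176.82585130586878
603 100 -51.90417467563467 -45.32057508404498 176.00238500361402
[[390.5 270.7]
 [369.9 257.8]]
[ 506.7 -135.3   93.2] [522.5  42.6 225. ]
(480, 640, 3) (540, 600, 3)
```

View pics/6.png

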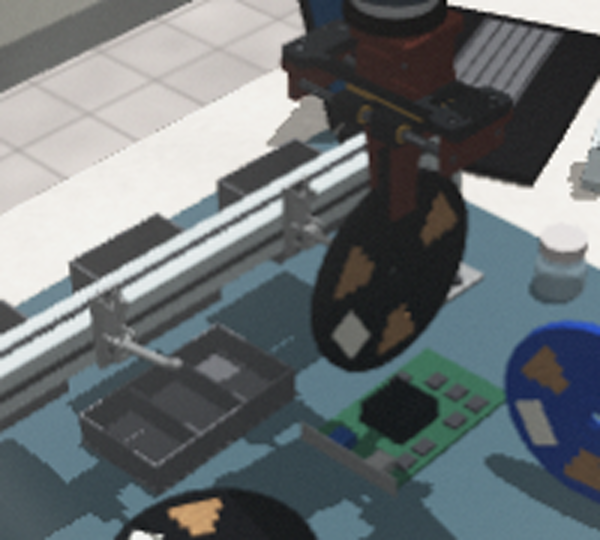

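Picture: the reel is held upright in front of hook_b and clear of the card (400,410). hook_a's arm sits slightly raised at (145,350). The bar axis is y ≈ -48.2 with the tip axis at z ≈ 180.5. I shift y by -1 and insert gently.

Request:
play_rows:
  dp:
    - [6, -1, 0.5]
    - [6, 0, 0]
    - [5, 0, 0]
    - [4, 0, 0]
    - [4, 0, 0]
    - [0, 0, 0]
  yaw: [0, 0, 0, 0, 0, 0]

```text
t: 15.57
ee_pos: [543.1, -49.3, 240.8]
orientation: [2.23, 2.213, 0.0]
ft_force: [0.2, 0.4, -1.5]
width: 11.0
grasp_force: 30.0
```

Request:
play_rows:
  dp:
    - [4, 0, -0.5]
    - [4, 0, -0.8]
    - [4, 0, -1]
    - [4, 0, -1.2]
    - [0, 0, 0]
  yaw: [0, 0, 0, 0, 0]

```text
t: 15.98
ee_pos: [558.9, -49.5, 237.2]
orientation: [2.23, 2.212, 0.0]
ft_force: [-0.3, -0.2, -2.3]
width: 11.0
grasp_force: 30.0
```

Request:
play_rows:
  dp:
    - [5, 0, -0.8]
    - [5, 0, -0.6]
    - [4, 0, -0.4]
    - [4, 0, -0.4]
    - [0, 0, 0]
  yaw: [0, 0, 0, 0, 0]

```text
t: 16.4
ee_pos: [577.1, -49.4, 235.1]
orientation: [2.23, 2.212, 0.0]
ft_force: [-0.1, -0.8, -2.6]
width: 10.9
grasp_force: 30.0
```

Request:
play_rows:
  dp:
    - [0, 0, -1]
    - [0, 0, -1]
    - [0, 0, -0.5]
    - [0, 0, 0]
    - [0, 0, 0]
  yaw: [0, 0, 0, 0, 0]

```text
t: 16.82
ee_pos: [576.0, -49.4, 232.7]
orientation: [-2.23, -2.212, 0.0]
ft_force: [-0.5, 0.5, -1.7]
width: 10.8
grasp_force: 30.0
```

Lowering by half-millimetres until the weight is taken.

Request:
play_rows:
  dp:
    - [0, 0, -0.5]
    - [0, 0, -0.5]
    - [0, 0, 0]
    - [0, 0, 0]
  yaw: [0, 0, 0, 0]

```text
t: 17.15
ee_pos: [576.2, -49.4, 231.7]
orientation: [-2.23, -2.213, -0.0]
ft_force: [1.2, -0.1, -2.0]
width: 10.6
grasp_force: 30.0
```

Request:
play_rows:
  dp:
    - [0, 0, -0.5]
    - [0, 0, 0]
    - [0, 0, 0]
  yaw: [0, 0, 0]

```text
t: 17.4
ee_pos: [576.2, -49.4, 231.2]
orientation: [-2.23, -2.213, 0.0]
ft_force: [0.4, 0.8, -2.5]
width: 11.1
grasp_force: 30.0
```

Request:
play_rows:
  dp:
    - [0, 0, -0.5]
    - [0, 0, 0]
    - [0, 0, 0]
  yaw: [0, 0, 0]

```text
t: 17.65
ee_pos: [576.3, -49.4, 230.8]
orientation: [2.23, 2.212, 0.0]
ft_force: [-0.3, 0.0, -0.7]
width: 11.3
grasp_force: 30.0
```

Request:
play_rows:
  dp:
    - [0, 0, -0.5]
    - [0, 0, 0]
    - [0, 0, 0]
  yaw: [0, 0, 0]

```text
t: 17.9
ee_pos: [576.3, -49.4, 230.6]
orientation: [2.23, 2.212, 0.0]
ft_force: [-1.9, -0.2, 2.6]
width: 10.8
grasp_force: 30.0
```

Request:
play_rows:
  dp:
    - [0, 0, -0.3]
    - [0, 0, 0]
    - [0, 0, 0]
  yaw: [0, 0, 0]

```text
t: 18.15
ee_pos: [576.4, -49.4, 230.5]
orientation: [2.23, 2.212, 0.001]
ft_force: [-2.1, -0.2, 5.0]
width: 10.6
grasp_force: 30.0
```

Request:
play_rows:
  dp:
    - [0, 0, 0.4]
    - [0, 0, 0]
    - [0, 0, 0]
  yaw: [0, 0, 0]

```text
t: 18.4
ee_pos: [576.3, -49.4, 230.5]
orientation: [2.23, 2.212, 0.0]
ft_force: [-1.4, 0.2, 4.2]
width: 10.9
grasp_force: 30.0
```

Request:
play_rows:
  dp:
    - [0, 0, 0]
    - [0, 0, 0]
    - [0, 0, 0]
    - [0, 0, 0]
    - [0, 0, 0]
    - [0, 0, 0]
  yaw: [0, 0, 0, 0, 0, 0]
  gripper: 0.6

```text
t: 18.9
ee_pos: [576.2, -49.4, 230.2]
orientation: [-2.23, -2.213, 0.0]
ft_force: [-0.6, 0.0, 0.0]
width: 35.1
grasp_force: 0.0
```

Request:
play_rows:
  dp:
    - [0, 0, 5]
    - [0, 0, 15]
    - [0, 0, 30]
    - [0, 0, 40]
    - [-10, 0, 10]
    - [-20, 30, 0]
    - [0, 0, 0]
  yaw: [0, 0, 0, 0, 0, 0, 0]

```text
t: 19.48
ee_pos: [544.2, -17.1, 331.8]
orientation: [-2.23, -2.213, -0.003]
ft_force: [-0.2, -0.4, -0.6]
width: 35.2
grasp_force: 0.0
```

```bash
cat > g.py <<'E'
from h import *
np.set_printoptions(precision=1,suppress=True,linewidth=150)
s=shot("side");save(s,"7.png",[200,100,400,280],3);p=shot("wrist");save(p,"8.png")
W=cloud(p).reshape(-1,3);W=W[np.isfinite(W[:,0])]
for n,y0 in(("A",155),("B",-49)):
    q=W[(W[:,0]>530)&(W[:,0]<612)&(abs(W[:,1]-y0)<20)&(W[:,2]>150)&(W[:,2]<220)]
    for x in range(531,612,8):
        r=q[abs(q[:,0]-x)<4]
        if len(r):print(n,x,len(r),r[:,1].min(),r[:,1].max(),r[:,2].max())
q=W[(W[:,2]>235)&(W[:,2]<265)&(abs(W[:,1]+48)<90)&(W[:,0]<612)&(W[:,0]>540)]
for z in range(238,265,4):
    r=q[abs(q[:,2]-z)<2]
    if len(r):print(z,r.min(0),r.max(0))
E
python3 g.py
```

```text
A 611 43 144.5328470453689 151.99563575322907 179.8678333160836
B 539 14 -51.107975424838344 -45.51340736039218 183.41262920949828
B 547 93 -51.988879147933275 -44.43423616362074 184.6764989219646
B 555 84 -51.8895129949793 -44.73800459810187 183.12954413073567
B 563 82 -51.840893158484576 -44.87406858247371 180.0350924268106
B 571 647 -68.96331552290083 -29.047609059863106 219.9974207767125
B 603 53 -58.844585456126765 -45.58805862922728 175.6339551930759
B 611 245 -59.219202798970656 -39.300293007692346 212.75955476190177
238 [ 575.6 -107.1  236. ] [587.3  10.6 240. ]
242 [ 576.1 -101.4  240. ] [587.5   5.9 244. ]
246 [576.3 -93.8 244. ] [588.    0.3 248. ]
250 [576.6 -37.5 248. ] [588.4  -7.  252. ]
254 [577.1 -44.4 252. ] [588.4 -14.6 256. ]
258 [577.4 -42.7 256. ] [588.3 -26.2 257.8]
```

View pics/7.png

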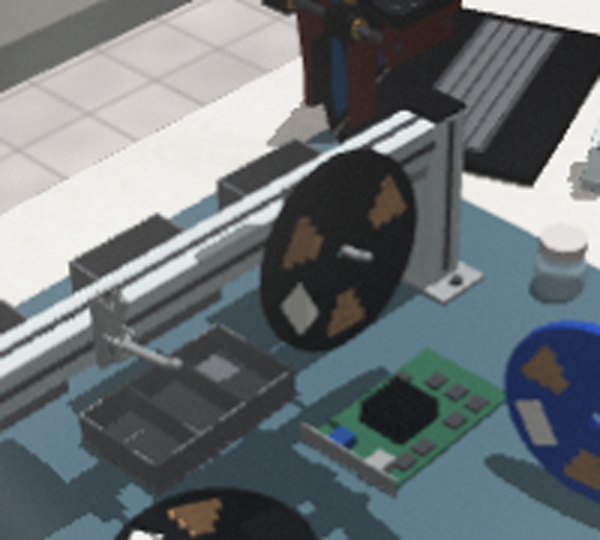

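Picture: the reel hangs on hook_b's bar, with the upturned end showing at (355,253). hook_a's emptied arm is at (145,352). Reel top is z ≈ 257.8, x ≈ 577 (38 mm out), still. Next, closed fingers go in front of hook_a's tip.

Request:
play_rows:
  dp:
    - [-10, 30, 0]
    - [-10, 30, 0]
    - [-10, 35, 0]
    - [0, 35, -10]
    - [0, 30, -30]
    - [0, 12, -40]
    - [0, 0, -40]
    - [0, 0, -30]
  yaw: [0, 0, 0, 0, 0, 0, 0, 0]
  gripper: 1

```text
t: 20.25
ee_pos: [515.4, 152.5, 177.9]
orientation: [-2.228, -2.214, 0.003]
ft_force: [0.0, 0.4, 0.3]
width: 0.7
grasp_force: 0.0
```

Request:
play_rows:
  dp:
    - [0, 0, -16]
    - [0, 0, 0]
    - [5, 0, 0]
    - [4, 0, 0]
    - [0, 0, 0]
  yaw: [0, 0, 0, 0, 0]

```text
t: 20.67
ee_pos: [527.8, 152.2, 166.7]
orientation: [2.229, 2.211, 0.005]
ft_force: [-0.0, 0.5, -0.5]
width: 0.2
grasp_force: 0.0
```

```bash
cat > k.py <<'E'
from h import *
np.set_printoptions(precision=1,suppress=True,linewidth=150)
s=shot("top");t=shot("side");print(ctrl.get_obs()["ee_pos"])
for p in(s,t):
    W=cloud(p).reshape(-1,3);W=W[np.isfinite(W[:,0])]
    q=W[(W[:,0]>530)&(W[:,0]<612)&(abs(W[:,1]-155)<8)&(W[:,2]>160)&(W[:,2]<230)]
    for x in range(531,612,8):
        r=q[abs(q[:,0]-x)<4]
        if len(r):print(x,len(r),r[:,1].min(),r[:,1].max(),r[:,2].max())
save(t,"9.png",[190,110,330,215],5)
E
python3 k.py
```

```text
[526.5 152.1 166.4]
531 19 160.04095585915104 162.91335754120303 222.61062696218437
539 10 159.64582527713662 162.87312870512608 218.29309940773533
547 7 156.04502290246376 160.64881251800864 194.18697311838912
555 10 151.31072411155662 160.29609445847734 193.6521154156053
563 9 154.29656088495938 160.39864991723118 188.24041524314976
571 8 154.5010952867184 159.1959220322974 186.46885400855888
579 9 149.3451264739955 160.7511018092605 184.72443629515283
587 8 153.820158902745 159.06087348827953 183.45791420181297
595 8 153.7620911859742 159.61356414204897 183.77251882623227
603 8 153.187837128875 159.19807340924626 180.28587259452786
611 18 147.06452026427746 162.53784670671587 214.31893736731809
```

View pics/9.png

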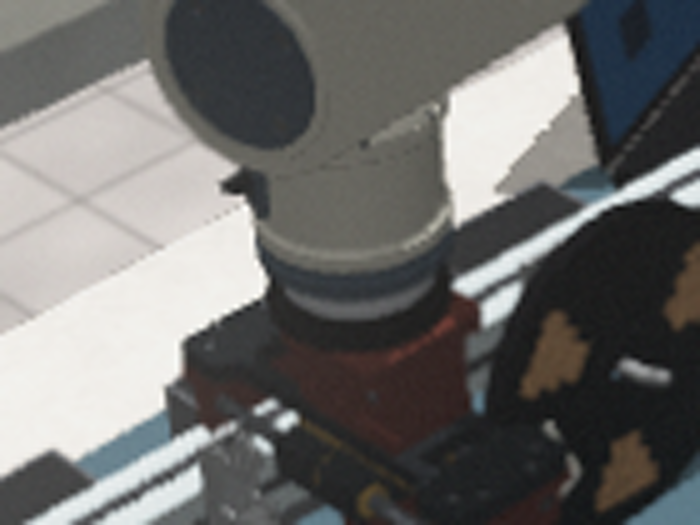

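hook_a's arm is raised about 0.2 rad (tip top z ≈ 194). The picture shows the gripper above hook_a, with only the plate visible at (240,470), and reel B undisturbed. Now easing in to contact.

Request:
play_rows:
  dp:
    - [1, 3, 0]
    - [1, 0, 0]
    - [1, 0, 1]
    - [0, 0, 0]
  yaw: [0, 0, 0, 0]

```text
t: 21.1
ee_pos: [528.5, 155.2, 166.4]
orientation: [2.23, 2.213, 0.001]
ft_force: [0.1, -0.1, 0.2]
width: 0.2
grasp_force: 0.0
```

Request:
play_rows:
  dp:
    - [1, 0, 1]
    - [1, 0, 1]
    - [1, 0, 1]
    - [0, 0, 0]
  yaw: [0, 0, 0, 0]

```text
t: 21.43
ee_pos: [531.6, 155.1, 169.2]
orientation: [2.23, 2.212, 0.001]
ft_force: [0.4, 0.6, -0.1]
width: 0.3
grasp_force: 0.0
```

Request:
play_rows:
  dp:
    - [1, 0, 0]
    - [1, 0, 0]
    - [1, 0, 0]
    - [0, 0, 0]
  yaw: [0, 0, 0, 0]

```text
t: 21.77
ee_pos: [534.4, 155.0, 168.9]
orientation: [2.23, 2.212, 0.0]
ft_force: [-0.7, -0.4, 0.2]
width: 0.0
grasp_force: 0.0
```

Request:
play_rows:
  dp:
    - [1, 0, 0]
    - [1, 0, 0]
    - [0, 0, 0]
  yaw: [0, 0, 0]

```text
t: 22.02
ee_pos: [536.4, 155.0, 168.9]
orientation: [2.23, 2.213, 0.0]
ft_force: [0.1, 0.1, 1.0]
width: 0.4
grasp_force: 0.0
```

Request:
play_rows:
  dp:
    - [1, 0, 0]
    - [1, 0, 0]
    - [0, 0, 0]
  yaw: [0, 0, 0]

```text
t: 22.27
ee_pos: [536.8, 155.0, 168.7]
orientation: [-2.229, -2.211, 0.004]
ft_force: [-6.2, 0.6, 3.2]
width: 0.2
grasp_force: 2.8
```

Request:
play_rows:
  dp:
    - [1, 0, 0]
    - [0.5, 0, 0]
    - [0, 0, 0]
  yaw: [0, 0, 0]

```text
t: 22.52
ee_pos: [536.9, 154.9, 168.4]
orientation: [-2.228, -2.21, 0.007]
ft_force: [-9.7, 0.6, 5.9]
width: 0.5
grasp_force: 4.9
```

Request:
play_rows:
  dp:
    - [0, 0, 1]
    - [0, 0, 2]
    - [0, 0, 2]
    - [0, 0, 0]
  yaw: [0, 0, 0, 0]

```text
t: 22.85
ee_pos: [538.2, 154.9, 173.5]
orientation: [-2.229, -2.211, 0.004]
ft_force: [-5.6, -0.4, 1.3]
width: 0.5
grasp_force: 3.2
```

Request:
play_rows:
  dp:
    - [0.7, 0, 3]
    - [0.7, 0, 3]
    - [0.8, 0, 3]
    - [0.8, 0, 3]
  yaw: [0, 0, 0, 0]

```text
t: 23.18
ee_pos: [543.0, 155.0, 186.2]
orientation: [2.23, 2.212, 0.0]
ft_force: [-2.6, 0.8, -1.8]
width: 0.5
grasp_force: 1.4
```

Request:
play_rows:
  dp:
    - [1, 0, 3]
    - [1, 0, 3]
    - [1.2, 0, 3]
    - [1.5, 0, 3]
  yaw: [0, 0, 0, 0]

```text
t: 23.52
ee_pos: [547.6, 155.0, 198.3]
orientation: [2.23, 2.212, 0.0]
ft_force: [-2.7, -0.2, -1.5]
width: 0.3
grasp_force: 1.3
```

Request:
play_rows:
  dp:
    - [2, 0, 2]
    - [2, 0, 2]
    - [3, 0, 2]
    - [3, 0, 2]
    - [3, 0, 2]
    - [3, 0, 2]
    - [3, 0, 1]
  yaw: [0, 0, 0, 0, 0, 0, 0]

```text
t: 24.1
ee_pos: [565.5, 155.2, 211.8]
orientation: [-2.229, -2.212, 0.002]
ft_force: [-8.5, 0.4, 5.8]
width: 0.2
grasp_force: 4.4
```

Request:
play_rows:
  dp:
    - [3, 0, 2]
    - [3, 0, 2]
    - [3, 0, 2]
    - [3, 0, 1]
    - [3, 0, 1]
    - [3, 0, 1]
  yaw: [0, 0, 0, 0, 0, 0]

```text
t: 24.6
ee_pos: [584.9, 155.1, 220.5]
orientation: [2.23, 2.212, 0.001]
ft_force: [-3.9, -0.7, 3.1]
width: 0.1
grasp_force: 2.3
```

Request:
play_rows:
  dp:
    - [3, 0, 1]
    - [3, 0, 1]
    - [3, 0, 0]
    - [3, 0, 0]
    - [2, 0, 0]
    - [0, 0, 0]
  yaw: [0, 0, 0, 0, 0, 0]

```text
t: 25.1
ee_pos: [598.8, 155.1, 221.9]
orientation: [-2.23, -2.212, 0.0]
ft_force: [-4.3, -0.8, 2.9]
width: 0.7
grasp_force: 2.1
```

Request:
play_rows:
  dp:
    - [1, 0, 0]
    - [1, 0, 0]
    - [1, 0, 0]
    - [0, 0, 0]
  yaw: [0, 0, 0, 0]

```text
t: 25.43
ee_pos: [601.3, 155.1, 221.9]
orientation: [-2.23, -2.212, 0.001]
ft_force: [-4.9, 0.3, 3.9]
width: 0.6
grasp_force: 2.9
```

Request:
play_rows:
  dp:
    - [1, 0, 0]
    - [1, 0, 0]
    - [1, 0, 0]
    - [0, 0, 0]
  yaw: [0, 0, 0, 0]

```text
t: 25.77
ee_pos: [604.7, 155.0, 221.9]
orientation: [2.23, 2.213, 0.0]
ft_force: [-3.7, 0.1, 2.9]
width: 0.2
grasp_force: 2.1
```

Request:
play_rows:
  dp:
    - [1, 0, 0]
    - [1, 0, 0]
    - [0, 0, 0]
  yaw: [0, 0, 0]

```text
t: 26.02
ee_pos: [606.9, 155.1, 221.9]
orientation: [2.23, 2.212, 0.001]
ft_force: [-2.2, -0.1, 1.5]
width: 0.7
grasp_force: 1.4
```

Request:
play_rows:
  dp:
    - [1, 0, 0]
    - [1, 0, 0]
    - [0, 0, 0]
  yaw: [0, 0, 0]

```text
t: 26.27
ee_pos: [608.5, 155.0, 221.9]
orientation: [-2.23, -2.212, 0.0]
ft_force: [-2.9, -0.7, 3.3]
width: 0.6
grasp_force: 1.8
```

Request:
play_rows:
  dp:
    - [1, 0, 0]
    - [0, 0, 0]
  yaw: [0, 0]

```text
t: 26.43
ee_pos: [608.8, 155.0, 221.8]
orientation: [-2.23, -2.212, 0.002]
ft_force: [-5.0, -0.4, 4.4]
width: 0.5
grasp_force: 3.2
```

Request:
play_rows:
  dp:
    - [1, 0, 0]
    - [0, 0, 0]
  yaw: [0, 0]

```text
t: 26.6
ee_pos: [609.1, 155.0, 221.8]
orientation: [-2.229, -2.211, 0.004]
ft_force: [-9.2, -0.8, 5.8]
width: 0.2
grasp_force: 4.6
```

Request:
play_rows:
  dp:
    - [1, 0, 0]
    - [0, 0, 0]
  yaw: [0, 0]

```text
t: 26.77
ee_pos: [609.3, 155.0, 221.8]
orientation: [-2.228, -2.21, 0.006]
ft_force: [-12.2, -0.2, 7.8]
width: 0.5
grasp_force: 6.0
```

Request:
play_rows:
  dp:
    - [1, 0, 0]
    - [0, 0, 0]
  yaw: [0, 0]

```text
t: 26.93
ee_pos: [609.6, 155.0, 221.7]
orientation: [-2.227, -2.21, 0.008]
ft_force: [-14.5, -0.6, 9.9]
width: 0.5
grasp_force: 7.5
```

Request:
play_rows:
  dp:
    - [1, 0, 0]
    - [0, 0, 0]
  yaw: [0, 0]

```text
t: 27.1
ee_pos: [609.8, 155.0, 221.7]
orientation: [-2.226, -2.209, 0.01]
ft_force: [-18.0, -0.1, 11.8]
width: 0.8
grasp_force: 8.9
```

Request:
play_rows:
  dp:
    - [1, 0, 0]
    - [0, 0, 0]
  yaw: [0, 0]

```text
t: 27.27
ee_pos: [610.0, 155.0, 221.7]
orientation: [-2.226, -2.208, 0.012]
ft_force: [-20.2, 0.6, 14.0]
width: 0.3
grasp_force: 10.4
```

```bash
cat > m.py <<'E'
from h import *
import sys
np.set_printoptions(precision=1,suppress=True,linewidth=150)
for n in("side","wrist"):
    p=shot(n);W=cloud(p).reshape(-1,3);W=W[np.isfinite(W[:,0])]
    q=W[(W[:,0]>535)&(W[:,0]<640)&(abs(W[:,1]-155.5)<9)&(W[:,2]>165)&(W[:,2]<262)]
    print(n)
    for z in range(168,262,5):
        r=q[abs(q[:,2]-z)<2.5]
        if len(r):print(z,len(r),r.min(0),r.max(0))
    if n==sys.argv[1]: save(p,sys.argv[2]+".png",[190,110,330,215] if n=="side" else None,5 if n=="side" else 1.25)
E
python3 m.py wrist 10
```

```text
side
168 10 [607.6 149.8 165.5] [629.8 164.4 170.4]
173 18 [608.9 146.9 170.6] [629.3 164.5 175.5]
178 27 [610.3 147.2 175.6] [632.9 164.  180.5]
183 16 [609.9 146.6 180.5] [628.8 163.5 185.3]
188 16 [612.6 153.4 185.6] [633.4 163.8 190. ]
193 14 [614.3 152.8 191.2] [631.4 163.9 195.2]
198 9 [616.6 152.5 195.9] [629.7 162.9 199.8]
203 12 [612.9 149.5 200.5] [630.2 164.3 205.4]
208 18 [612.6 147.1 205.9] [629.3 164.2 210.2]
213 17 [611.  146.8 210.6] [631.3 163.8 215.3]
218 3 [620.5 159.7 216.6] [631.4 164.3 219.2]
223 2 [602.7 151.3 223.9] [603.2 163.4 225.4]
228 6 [600.6 150.1 225.7] [602.9 161.1 229.7]
233 11 [598.1 147.3 230.8] [602.  162.1 235.2]
238 13 [597.6 146.9 235.5] [603.9 163.1 239.4]
243 12 [598.7 147.  240.6] [613.4 163.7 245.5]
248 12 [597.9 149.  246.2] [612.2 164.4 250.4]
253 11 [597.  147.4 251. ] [603.1 164.4 255.3]
258 11 [596.7 146.8 255.6] [600.  162.5 260.1]
wrist
168 62 [610.9 147.5 165.7] [629.9 164.5 170.5]
173 211 [610.9 146.6 170.5] [629.5 164.5 175.5]
178 272 [611.5 147.5 175.5] [629.9 164.5 180.5]
183 86 [614.9 149.5 180.5] [630.1 163.7 185.2]
188 228 [616.4 146.6 185.5] [640.  164.4 190.5]
193 77 [626.3 146.8 190.5] [639.9 163.8 195.5]
198 47 [626.6 149.4 195.5] [630.1 164.3 200.3]
203 145 [613.7 149.3 200.6] [630.  163.8 205.5]
208 234 [614.1 149.4 205.6] [630.1 164.1 210.5]
213 274 [614.6 146.7 210.5] [634.1 164.4 215.5]
218 258 [620.8 147.7 215.5] [633.9 164.5 220.2]
223 104 [609.2 156.1 220.5] [626.1 164.4 225.4]
228 127 [609.3 146.6 225.6] [626.4 164.4 230.4]
233 108 [609.4 156.8 230.5] [628.4 164.4 235.5]
238 158 [609.5 154.5 235.6] [631.7 164.5 240.5]
243 231 [608.5 154.2 240.5] [631.7 164.5 245.1]
248 27 [609.7 163.7 245.8] [612.4 164.4 250.4]
253 25 [609.4 163.7 250.6] [612.7 164.5 255.5]
258 24 [609.6 163.9 255.6] [612.7 164.5 260.4]
```

View pics/10.png

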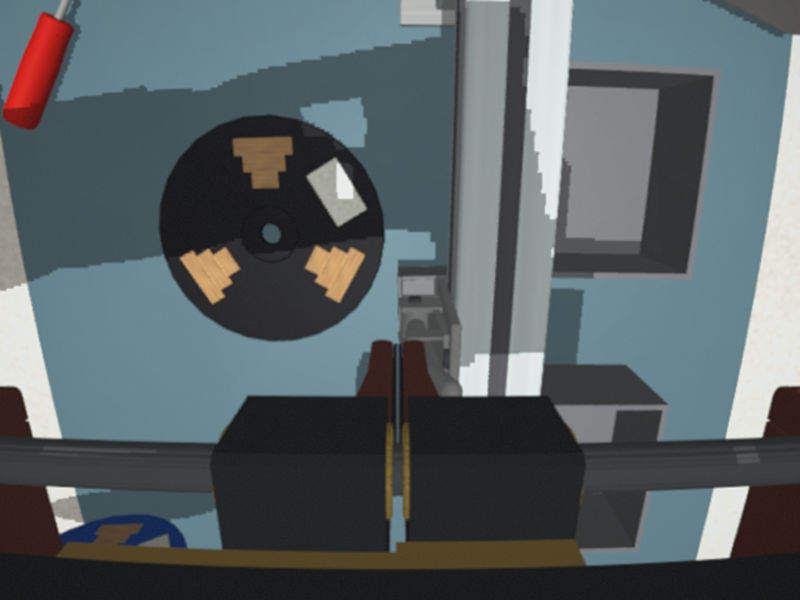

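Picture: the finger is pressing the upright arm at (445,380). The tip's back reaches x ≈ 631 and z 245, as expected for fully home. Backing off and checking.

Request:
play_rows:
  dp:
    - [-4, 0, 0]
    - [-10, 0, 0]
    - [-20, 0, 5]
    - [-30, 0, 20]
    - [-30, 0, 30]
    - [-20, 0, 40]
    - [-20, 0, 30]
    - [0, 0, 0]
  yaw: [0, 0, 0, 0, 0, 0, 0, 0]

```text
t: 28.03
ee_pos: [482.7, 155.8, 350.0]
orientation: [2.226, 2.21, 0.015]
ft_force: [1.4, -0.9, -0.0]
width: 0.5
grasp_force: 0.0
```

Request:
play_rows:
  dp:
    - [-10, -20, 0]
    - [-10, -20, 0]
    - [0, -20, 0]
    - [0, -20, 0]
    - [0, 0, 0]
    - [0, 0, 0]
  yaw: [-7, -7, -7, -7, 0, 0]

```text
t: 28.53
ee_pos: [462.7, 74.5, 343.3]
orientation: [2.699, 1.608, 0.001]
ft_force: [-0.6, -0.0, -0.3]
width: 0.4
grasp_force: 0.0
```

```bash
python3 m.py none 0
cat > n.py <<'E'
from h import *
np.set_printoptions(precision=1,suppress=True,linewidth=150)
p=shot("wrist");print(ctrl.get_obs()["ee_pos"])
for m in ("wrist","top","side"):
    W=cloud(shot(m)).reshape(-1,3);W=W[np.isfinite(W[:,0])]
    q=W[(W[:,2]>235)&(W[:,2]<262)&(W[:,1]>-140)&(W[:,1]<45)&(W[:,0]<612)&(W[:,0]>560)]
    print(m,len(q),q.min(0) if len(q) else 0,q.max(0) if len(q) else 0)
    q=W[(W[:,2]>170)&(W[:,2]<190)&(abs(W[:,1]+48.5)<9)&(W[:,0]<566)&(W[:,0]>535)]
    print("barB",len(q),q.min(0) if len(q) else 0,q.max(0) if len(q) else 0)
E
python3 n.py
```

```text
side
168 10 [608.2 148.  165.8] [626.5 164.3 170.2]
173 16 [610.3 146.6 170.7] [626.9 164.3 175. ]
178 22 [608.8 146.5 175.6] [631.2 164.4 180.5]
183 21 [612.1 153.5 180.6] [630.2 164.4 185.4]
188 10 [613.3 150.8 186.5] [629.5 162.3 190. ]
193 15 [614.6 153.  191. ] [628.7 164.3 195.2]
198 11 [615.4 152.9 196.1] [631.  164.2 200.3]
203 11 [613.  151.1 200.8] [632.2 163.  205.1]
208 20 [611.5 147.  205.6] [632.5 163.9 210.1]
213 19 [613.  147.2 210.5] [631.6 164.5 215.4]
218 17 [610.7 151.8 215.7] [632.3 163.7 220.1]
223 8 [617.2 152.5 222.5] [624.5 159.1 224.9]
228 5 [618.3 151.6 226.8] [621.5 157.1 229.9]
233 8 [617.  152.  230.9] [623.6 159.4 234.7]
238 6 [620.6 153.8 235.8] [623.9 161.3 240.1]
243 8 [620.7 153.6 240.6] [627.3 160.3 243.9]
248 1 [623.2 158.  245.6] [623.2 158.  245.6]
wrist
168 42 [610.1 146.7 166.2] [625.  164.5 170.5]
173 162 [610.5 146.6 170.5] [625.1 164.1 175.5]
178 160 [611.1 146.5 175.5] [625.  164.5 180.5]
183 24 [613.7 146.6 180.6] [625.7 162.8 185.4]
188 40 [614.3 146.7 185.5] [626.1 158.8 190.4]
193 52 [614.5 146.6 190.7] [630.4 164.4 195.3]
198 53 [614.  148.6 195.5] [630.3 164.1 200.5]
203 100 [612.8 146.6 200.6] [629.9 164.4 205.5]
208 180 [613.4 146.7 205.5] [630.3 164.1 210.5]
213 228 [613.4 146.5 210.5] [633.8 164.4 215.5]
218 86 [616.7 146.5 215.5] [632.9 164.3 220.5]
223 46 [616.8 150.6 220.7] [621.  159.  225.5]
228 60 [617.8 150.7 226. ] [622.2 158.5 230.4]
233 81 [618.4 150.6 230.5] [625.5 158.5 235.4]
238 93 [620.1 150.5 235.5] [628.7 158.6 240.4]
243 110 [622.  151.  240.7] [629.6 158.1 244.5]
[462.6  75.7 343.4]
wrist 2841 [574.9 -99.7 235. ] [588.8  12.9 258.6]
barB 243 [541.6 -52.1 172.6] [566.  -43.1 184.6]
top 263 [ 572.4 -109.5  235. ] [588.3 -10.2 260.9]
barB 31 [542.3 -50.6 172. ] [565.8 -42.7 183.9]
side 144 [ 570.8 -106.6  235.3] [588.   14.  256.6]
barB 29 [538.5 -52.2 173.9] [563.4 -43.1 185.6]
```

hook_a is home: its bar face sits at x 616.8, as expected. The reel hangs still on hook_b and the robot is clear, so I hand in.

```bash
python3 -c "
from workcell import ticket
print(ticket.close_job())"
```

```text
the job is handed in; nothing more can be done
None
```

The job is handed in, though no verdict came back: hook_b is down on its stop with the reel hanging still on its bar (about 38 mm out), hook_a measured fully home in its clip, and the robot is clear of everything.

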